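# Unpack the long objective and hover it over its mount

### The job

Fold both flaps of the small shipping carton back past upright so that they stay open, then take out the longer of the two objectives and carry it upright over the top of the light screen to the objective mount. Finish holding it still, upright and centred above the mount's bore with its underside about 15 mm above the collar: the program ends with the objective in the gripper, neither lowered nor let go. Do not touch the screen or the mount, leave the short objective in the carton and do not disturb the other things on the desk.

Things in the scene. Friction and masses are not known exactly. Their poses are not given: they have to be found in the camera images.
- carton: Cardboard carton, fixed to the desk, 194 mm along its x, 158 along its y, 70 high, walls and floor 4 mm thick. Origin: centre of its underside; z up. Its two flaps are hinged along the +y and -y rims; the two objectives stand upright on its floor on its x axis, about 40 mm either side of the centre, either one in either place.
- flap_left (a joint): Angle (rad) of the flap hinged on the carton's +y rim (hinge parallel to carton x, 77 mm from centre, 70 mm up). 182 mm along the hinge, 3 thick, 66 from hinge to free edge. 0 = shut flat, 1.57 = upright, stop at 2.2. Starts ajar, 0.65 to 0.95, leaving a gap of 45 mm or more between the two free edges. Stiff crease: stays where it is left; about 1 N moves it.
- flap_right (a joint): The same for the mirror-image flap on the carton's -y rim.
- flap_left_edge (a point): Middle of the free edge of the left (+y) flap.
- flap_right_edge (a point): Middle of the free edge of the right (-y) flap.
- objective_long: The longer microscope objective: off-white round body 35 mm in diameter at its widest, 50 mm tall, 0.14 kg (0.11 to 0.17), standing upright in the carton. Origin: centre of its underside; z is its axis, up.
- objective_short: The shorter objective, same style, 29 mm in diameter, 41 mm tall, standing in the carton. Origin: centre of its underside. It stays there.
- screen: Light screen: upright black panel on two small feet with an aluminium top strip, fixed to the desk between carton and mount. 260 mm long (its y), strip 10 mm thick (its x, the panel's normal), feet 60 mm along x, 120 mm high. Origin: centre of its underside.
- screen_top (a point): Middle of the screen's top edge, 120 mm above the desk; axes as the screen's.
- mount: Objective mount, fixed to the desk: 96 mm square aluminium base, four pillars and an 86 mm square bored top plate with a raised dark steel collar (37 mm outside diameter) round the 24 mm bore. Origin: centre of its underside.
- mount_seat (a point): Centre of the bore at the top of the collar, 70 mm above the desk; z up.
- stain_vial: Bystander: dropper vial 25 mm in diameter, 62 mm tall. Origin: centre of underside.
- large_vial: Bystander: dropper vial 27 mm in diameter, 70 mm tall. Origin: centre of underside.
- eyepiece_cap: Bystander: black rubber cap 32 mm in diameter, 19 mm tall. Origin: centre of underside.
Not all that is in view belongs to the job. What is shaped like the objective_long but green is not meant.

How it is judged:
On the way, in this order (a step that is already met when the one before it is completed fails the run):
1. both flaps are folded back past upright (over 100 degrees) (value of joint each of flap_left, flap_right above 1.75 rad), for 0.2 s.
2. the long objective is lifted out of the carton, its underside above the rim (z of objective_long in the frame of carton above 0.075 m), for 0.1 s.
3. the long objective passes over the top edge of the screen (z of objective_long in the frame of screen_top above 0 m and x of objective_long in the frame of screen_top between -0.04 and 0.04 m and y of objective_long in the frame of screen_top between -0.13 and 0.13 m), for 0.05 s.
At the end, for the whole second after the job is handed in: The long objective hangs still in the fingers, its axis within 6 mm of the bore's and within 7 degrees of upright, its underside 6 to 25 mm above the collar and touching nothing else; both flaps stand open beyond 100 degrees; the short objective stands in the carton (all of step 1 and horizontal distance between objective_long and mount_seat below 0.006 m and z of objective_long in the frame of mount_seat between 0.006 and 0.025 m and angle between objective_long's own z axis and vertical below 0.12 rad and linear speed of objective_long below 0.015 m/s and contact force between objective_long and the fingers above 1 N and contact force between objective_long and mount below 0.05 N and z of objective_short in the frame of carton below 0.02 m and angle between objective_short's own z axis and vertical below 0.3 rad); the arm keeps its last pose, push and grip.
It fails at once if the screen is touched (contact force between screen and objective_long above 0.3 N or contact force between screen and the arm above 0.3 N or contact force between screen and the fingers above 0.3 N).
It fails at once if the mount is touched (contact force between mount and objective_long above 0.3 N or contact force between mount and the arm above 0.3 N or contact force between mount and the fingers above 0.3 N).
It fails at once if the long objective is tipped over by more than 30 degrees (angle between objective_long's own z axis and vertical above 0.52 rad).
It fails at once if the short objective is moved by more than 30 mm (distance of objective_short from where it was at the start of the episode above 0.03 m).
It fails at once if a vial or the eyepiece cap is moved by more than 20 mm (distance of any of stain_vial, large_vial, eyepiece_cap from where it was at the start of the episode above 0.02 m).
It also fails if it takes over 58 s, if anything falls off the work surface, if the arm or the gripper's body presses on something with over 40 N, if the wrist force passes 120 N, or if a joint passes its speed limit or range.

### The arm

A 6-joint arm with a two-finger parallel gripper is mounted at the origin on the work surface; the furniture and walls round the work are solid. World frame = base frame: x ahead of the robot, y to its left, z up, the work surface at z = 0. Lengths are in m, angles in rad, forces in N, time in s.
With the tool pointing down it reaches from about 0.3 to 0.95 m from the base axis. Payload 3.1 kg.
Tool frame: the origin (TCP) lies at the centre of the arm's flange, where the gripper is bolted on; the fingertips stand 173 mm ahead of it and the grasp point (between the pads) lies bot.grip_depth ahead of it (bot.grip_depth is the distance from the TCP to the grasp point, in m); z points along the fingers, y is the line along which they close (so a half turn about z gives the same grasp; the last joint's range is limited). The gripper opens to 85 mm and grips with 20 to 120 N. Pads are 22 mm wide; open, the fingers measure 114 mm over their backs; the gripper's body (76 mm by 85 mm) begins 54 mm behind the grasp point. The pads swing forward as they close: fully open they stand 13 mm farther back than shut.
Start: joints at [1.176, 0.308, 1.634, -0, 1.2, -0.07], TCP at [0.199, 0.592, 0.405] pointing down, gripper open.
Joint ranges: [-3.06, 3.06], [-0.79, 1.96], [0.05, 2.63], [-1.19, 4.34], [0.05, 2.64], [-2.94, 2.94]. Speed limits (rad/s): [2.79, 2.79, 3.14, 3.14, 3.14, 3.14].

### API

Orientations are given as a rotation vector (axis times angle).
In Python, from cell import bot, cams gives the robot as it stands.
- The arm moves only by the tool drive_tool, never from a script. Its argument "deltas" is text: rows parted by semicolons, each of 6 numbers parted by spaces: the shift along the tool's x, y, z in m, then the turn, a rotation vector about the tool's x, y, z in degrees. In form: x y z rx ry rz; .... A call has 1 to 20 rows; each row is the pose to reach, as a shift and turn from the pose commanded when the call began, along the tool's axes at that moment; what a row does not reach only later rows make up. A row lasts 1/10 s, in which the tool goes at most 50 mm and 8.59 degrees, less where a joint would pass 70% of its speed; a pose out of reach is approached as far as the arm can. A call with a gripper value outside its range is refused whole. "fingers" is the opening, from -1 (shut) to 1 (fully open), set as the call begins (left out, the last holds). The fingers move at their own pace and stop on an object; the grip force is fixed at half the most. Time passes only in rows, so rows that repeat a pose let the fingers close. It gives the time, the measured TCP pose, the force, the opening and the grip force at its end, in the units of the state.
- bot.get_state(): the state, without advancing time (a new reading comes with each control period).
- cams.grab_frame(name): name is "scene" or "top"; returns the picture (480x640x3 uint8, blue, green, red); there is no depth.
- cams.camera_params(name): a dict with "intrinsics" (3x3 intrinsics, pixels), "k1" (the pictures are not rectified: a ray, as slopes to the right and down, at radius r is drawn at 1 + k1 r^2 times it, then the intrinsics apply), "world_to_cam" (4x4, takes a point from world to camera coordinates). Camera axes: x right, y down, z forward; pixel columns grow to the right and rows downward; lengths in m; the calibration is good to about 2 mm. A picture is of the moment at which its call begins. camera_params takes no time and is no camera call.
- bot.hand_in(): hands the job in; it is judged then, once.
The state is a dict: "clock": time; "joint_pos": joint angles; "qd": joint speeds; "effort": joint torques, N m; "eef_pos": TCP position; "tool_rot": TCP orientation; "force": force on the tool from outside, world axes, zero at the start; "wrist_torque": the same for the moment, N m; "finger_gap": finger opening in m; "finger_force": force on a finger pad.
Only numpy, scipy, OpenCV 4.12 (cv2) and the standard library are available. Lean on these libraries where they do the work, as an engineer would, in place of code of your own. Each camera call takes 0.05 s, during which the arm holds its last target. There are 200 camera calls.

## Working session

There is one attempt and no reset: what is moved stays moved. The work goes in short steps, Python scripts to look and compute and a tool call to move; the robot and the scene stay as the last step left them, time stands still between calls to the robot, and variables do not carry over. Pictures are saved under pics/ and viewed, at most 10 in all, crops included, and the job is handed in when it is done.

Besides the shell and the picture viewer there is one more tool, called by a JSON object that holds its "api" and its "payload". drive_tool: Moves the arm, as the interface text tells. Its arguments: {"type":"object","properties":{"deltas":{"type":"string"},"fingers":{"type":"number"}},"required":["deltas"]}

```bash
mkdir -p pics; ls; python3 - <<'E'
from cell import bot,cams
import cv2,numpy as np
np.set_printoptions(precision=4,suppress=True)
for n in("scene","top"):
    cv2.imwrite(f"pics/{n}0.png",cams.grab_frame(n)); print(n,cams.camera_params(n))
s=bot.get_state(); print(bot.grip_depth,s)
E
```

```text
pics
scene {'intrinsics': array([[494.451 ,   0.    , 322.2272],
       [  0.    , 494.451 , 238.4891],
       [  0.    ,   0.    ,   1.    ]]), 'k1': -0.005040390756499791, 'world_to_cam': array([[-0.5782, -0.8159,  0.0074,  0.2649],
       [-0.4098,  0.2826, -0.8673,  0.2658],
       [ 0.7055, -0.5045, -0.4977,  0.773 ],
       [ 0.    ,  0.    ,  0.    ,  1.    ]])}
top {'intrinsics': array([[529.0832,   0.    , 320.6306],
       [  0.    , 529.0832, 237.0546],
       [  0.    ,   0.    ,   1.    ]]), 'k1': 0.046569957076551656, 'world_to_cam': array([[ 0.0225, -0.9997, -0.0068,  0.0293],
       [-0.9953, -0.0217, -0.0942,  0.443 ],
       [ 0.094 ,  0.0089, -0.9955,  1.1126],
       [ 0.    ,  0.    ,  0.    ,  1.    ]])}
0.1547 {'clock': 0.1, 'joint_pos': array([ 1.1763,  0.309 ,  1.6351,  0.    ,  1.1997, -0.0697]), 'qd': array([ 0.0001, -0.001 , -0.0008,  0.0005, -0.0001, -0.0006]), 'effort': array([ -0.0012, -41.641 , -27.7643,  -0.0001,   0.0041,   0.    ]), 'eef_pos': array([0.1993, 0.592 , 0.4035]), 'tool_rot': array([-0.5079, -3.0998,  0.0033]), 'force': array([-0.5471, -0.603 ,  0.0385]), 'wrist_torque': array([0.0423, 0.0262, 0.0571]), 'finger_force': 0.0, 'finger_gap': 0.08559017310981938}
```

View pics/scene0.png

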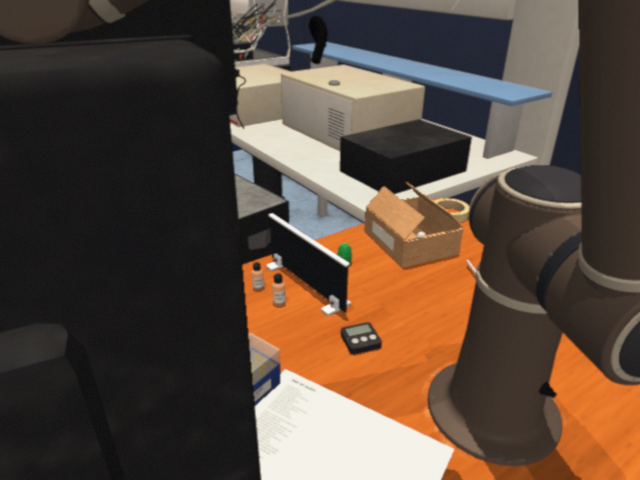

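View pics/top0.png

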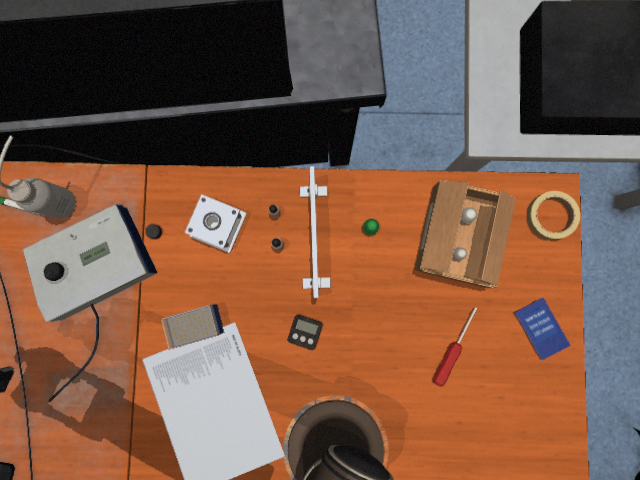

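The top view shows:
- the carton at about (467,233), with its flaps left and right
- off-white objectives at (469,215) and (460,254)
- the green decoy at (371,227)
- the screen along x≈314, the mount at (213,222), the vials at (275,212) and (277,244), and the cap at (153,231)

The possible mistakes are the short objective at (460,254) and the green one at (371,227). My provisional choice is (469,215), because it looks bigger. I'll check that in a close crop.

```bash
python3 - <<'E'
import cv2,numpy as np
a=cv2.imread("pics/top0.png"); b=cv2.imread("pics/scene0.png")
c1=cv2.resize(a[170:300,410:530],None,fx=4.5,fy=4.5,interpolation=cv2.INTER_CUBIC)[:585]
cv2.imwrite("pics/crop1.png",c1)
c2=cv2.resize(a[180:270,180:350],None,fx=4.5,fy=4.5,interpolation=cv2.INTER_CUBIC); cv2.imwrite("pics/crop2.png",c2)
E
```

```text
(no output)
```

View pics/crop1.png

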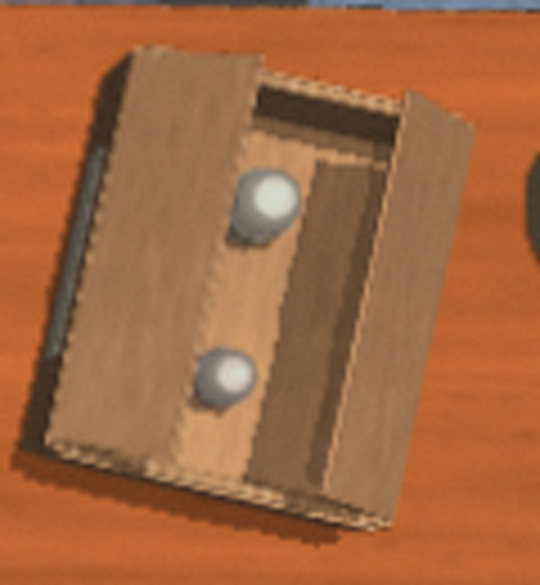

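View pics/crop2.png

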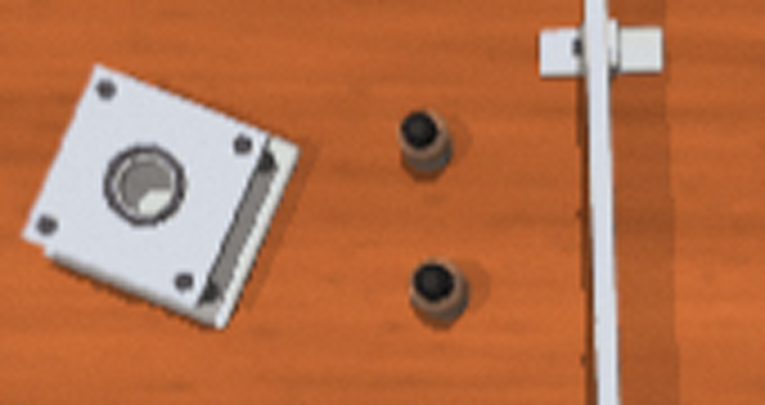

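Crop 1: the upper objective at crop (268,200) is larger and taller than the lower one at (228,375), so the upper one is the long objective. Flap hinge lines in the crop run (135,50)-(48,445) and (472,125)-(392,525). Free edges run (263,62)-(178,465) and (405,92)-(325,492). Crop 2: the bore is centred at (145,186), and the vials stand between mount and screen.

```bash
cat >h.py <<'E'
import numpy as np,cv2
from cell import bot,cams
np.set_printoptions(precision=4,suppress=True)
def ray(n,uv):
    p=cams.camera_params(n);K=p["intrinsics"];M=np.array(p["world_to_cam"])
    d=cv2.undistortPoints(np.array(uv,float).reshape(1,1,2),K,np.array([p["k1"],0,0,0.]))[0,0]
    R=M[:3,:3]; return -R.T@M[:3,3], R.T@np.array([d[0],d[1],1])
def cast(n,uv,z):
    o,d=ray(n,uv); return o+d*(z-o[2])/d[2]
def proj(n,X):
    p=cams.camera_params(n);K=p["intrinsics"];M=np.array(p["world_to_cam"])
    r,_=cv2.Rodrigues(M[:3,:3]);return cv2.projectPoints(np.array(X,float).reshape(-1,1,3),r,M[:3,3],K,np.array([p["k1"],0,0,0.]))[0][:,0]
E
python3 - <<'E'
from h import *
c=lambda x,y:(x/4.5-.4+410,y/4.5-.4+170)
d=lambda x,y:(x/4.5-.4+180,y/4.5-.4+180)
print("cam",ray("top",(320,240))[0],ray("scene",(320,240))[0])
H=[cast("top",c(*p),.07) for p in[(135,50),(48,445),(472,125),(392,525)]]
for h in H:print("hinge",h)
L1,L2,R1,R2=H
C=sum(H)/4
ax=(L1-L2)+(R1-R2);yaw=np.arctan2(ax[1],ax[0]);print("C",C,"yaw",np.degrees(yaw),"lens",np.linalg.norm(L1-L2),np.linalg.norm(R1-R2),"w",np.linalg.norm((L1+L2-R1-R2)/2))
X=np.array([np.cos(yaw),np.sin(yaw),0]);Y=np.array([-X[1],X[0],0])
for nm,s,a,b in(("left",1,(263,62),(178,465)),("right",-1,(405,92),(325,492))):
    best=min(np.arange(.4,1.4,.01),key=lambda q:abs((((cast("top",c(*a),.07+.066*np.sin(q))+cast("top",c(*b),.07+.066*np.sin(q)))/2-C)@Y)*s-(.077-.066*np.cos(q))))
    z=.07+.066*np.sin(best);e=(cast("top",c(*a),z)+cast("top",c(*b),z))/2
    print(nm,best,e,(e-C)@Y)
for nm,p,z in(("long",(270,194),.054),("short",(234,374),.045)):
    P=cast("top",c(*p),z);print(nm,P,(P-C)@X,(P-C)@Y)
print("bore",cast("top",d(145,186),.07))
print("plate corners",[cast("top",d(*p),.064)[:2] for p in[(97,65),(298,148)]])
for p,z in(((419,128),.066),((434,280),.066)):print("vial",cast("top",d(*p),z))
for p in((312,168),(316,297)):print("screen end",cast("top",p,.12))
E
```

```text
cam [0.3357 0.029  1.1495] [-0.2833  0.531   0.6134]
hinge [ 0.5596 -0.2039  0.07  ]
hinge [ 0.3779 -0.1652  0.07  ]
hinge [ 0.5278 -0.356   0.07  ]
hinge [ 0.3457 -0.3185  0.07  ]
C [ 0.4528 -0.2609  0.07  ] yaw -11.832980672655198 lens 0.1857768804917688 0.18588044275881596 w 0.1560381840857861
left 0.7800000000000004 [ 0.4572 -0.2311  0.1164] 0.030122201064466312
right 0.8300000000000004 [ 0.4459 -0.2923  0.1187] -0.03216503678369934
long [ 0.4967 -0.2694  0.054 ] 0.044722805285641126 0.0006619569646225312
short [ 0.4137 -0.2551  0.045 ] -0.039447336982123764 -0.0023139744289400457
bore [0.466  0.2629 0.07  ]
plate corners [array([0.5224, 0.2885]), array([0.4859, 0.1947])]
vial [0.4961 0.1391 0.066 ]
vial [0.4261 0.1301 0.066 ]
screen end [0.5697 0.0583 0.12  ]
screen end [0.3163 0.0445 0.12  ]
```

```bash
cat >>h.py <<'E'
from scipy.spatial.transform import Rotation as Ro
def go(x,y,z,ydeg=78.2):
    """shift/turn in tool axes from measured pose to TCP x,y,z, tool down, tool y heading ydeg"""
    s=bot.get_state(); R=Ro.from_rotvec(s["tool_rot"]); a=np.radians(ydeg)
    Y=np.array([np.cos(a),np.sin(a),0]);Z=np.array([0,0,-1.]);G=Ro.from_matrix(np.c_[np.cross(Y,Z),Y,Z])
    print(R.inv().apply(np.array([x,y,z])-s["eef_pos"]), np.degrees((R.inv()*G).as_rotvec()))
E
python3 -c "
from h import *
go(.4528,-.2609,.405);print(bot.get_state()['tool_rot'])"
```

```text
[-0.5124 -0.7274 -0.    ] [-0.1214 -0.0167 -6.8099]
[-0.5079 -3.0998  0.0033]
```

{"api": "drive_tool", "payload": {"deltas": "-0.5124 -0.7274 0 0 0 -6.8; -0.5124 -0.7274 0 0 0 -6.8; -0.5124 -0.7274 0 0 0 -6.8; -0.5124 -0.7274 0 0 0 -6.8; -0.5124 -0.7274 0 0 0 -6.8; -0.5124 -0.7274 0 0 0 -6.8; -0.5124 -0.7274 0 0 0 -6.8; -0.5124 -0.7274 0 0 0 -6.8; -0.5124 -0.7274 0 0 0 -6.8; -0.5124 -0.7274 0 0 0 -6.8; -0.5124 -0.7274 0 0 0 -6.8; -0.5124 -0.7274 0 0 0 -6.8; -0.5124 -0.7274 0 0 0 -6.8; -0.5124 -0.7274 0 0 0 -6.8; -0.5124 -0.7274 0 0 0 -6.8; -0.5124 -0.7274 0 0 0 -6.8; -0.5124 -0.7274 0 0 0 -6.8; -0.5124 -0.7274 0 0 0 -6.8; -0.5124 -0.7274 0 0 0 -6.8; -0.5124 -0.7274 0 0 0 -6.8", "fingers": -1}}

```text
clock: 2.1
eef_pos: [0.4526, -0.2611, 0.4038]
tool_rot: [-0.326, -3.123, -0.002]
force: [-0.5, -0.2, 0.8]
finger_gap: -0.0001
finger_force: 0.0
```

```bash
python3 -c "
from h import *
go(.4528,-.2609,.268);s=bot.get_state();print(s['clock'],s['eef_pos'],s['finger_gap'],s['joint_pos'],s['force'])"
```

```text
[-0.0004  0.      0.1358] [ 0.0783 -0.1197 -0.1201]
2.1 [ 0.4526 -0.2611  0.4038] -0.00014439629116329427 [-0.6067  0.1121  1.8733  0.0005  1.1586 -1.9696] [-0.4629 -0.2264  0.8018]
```

{"api": "drive_tool", "payload": {"deltas": "0 0 0.03 0 0 0; 0 0 0.06 0 0 0; 0 0 0.09 0 0 0; 0 0 0.115 0 0 0; 0 0 0.136 0 0 0; 0 0 0.136 0 0 0; 0 0.01 0.136 0 0 0; 0 0.018 0.136 0 0 0; 0 0.026 0.136 0 0 0; 0 0.034 0.136 0 0 0; 0 0.042 0.136 0 0 0; 0 0.048 0.136 0 0 0; 0 0.054 0.136 0 0 0; 0 0.06 0.136 0 0 0; 0 0.065 0.136 0 0 0; 0 0.07 0.136 0 0 0; 0 0.075 0.136 0 0 0; 0 0.075 0.136 0 0 0; 0 0.075 0.136 0 0 0"}}

```text
clock: 4.0
eef_pos: [0.468, -0.1866, 0.268]
tool_rot: [-0.322, -3.123, -0.001]
force: [0.2, 0.6, 0.1]
finger_gap: -0.0002
finger_force: 0.0
```

```bash
python3 -c "
from h import *
cv2.imwrite('pics/t1.png',cv2.resize(np.vstack([cams.grab_frame('top')[160:310,400:540],cams.grab_frame('scene')[160:290,340:480]]),None,fx=2.1,fy=2.1,interpolation=2))"
```

```text
(no output)
```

View pics/t1.png

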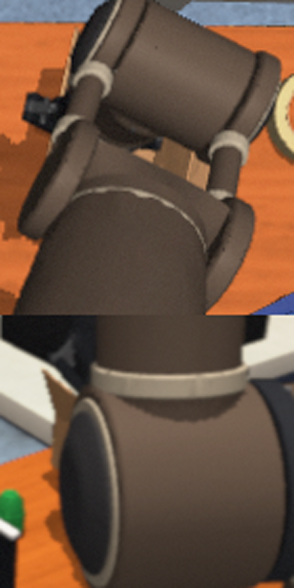

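The arm hides most of the view, though the flap edge in the scene view leans outward. I'll push 5 mm further, then do the right flap the same way.

{"api": "drive_tool", "payload": {"deltas": "0 0.005 0 0 0 0; 0 0.005 0 0 0 0; 0 -0.03 0 0 0 0; 0 -0.06 0 0 0 0; 0 -0.085 0 0 0 0; 0 -0.093 0 0 0 0; 0 -0.101 0 0 0 0; 0 -0.109 0 0 0 0; 0 -0.117 0 0 0 0; 0 -0.123 0 0 0 0; 0 -0.129 0 0 0 0; 0 -0.135 0 0 0 0; 0 -0.14 0 0 0 0; 0 -0.145 0 0 0 0; 0 -0.15 0 0 0 0; 0 -0.155 0 0 0 0; 0 -0.155 0 0 0 0; 0 -0.155 0 0 0 0"}}

```text
clock: 5.9
eef_pos: [0.4365, -0.339, 0.2683]
tool_rot: [-0.323, -3.124, -0.0]
force: [-0.0, -0.3, -0.5]
finger_gap: -0.0
finger_force: 0.0
```

{"api": "drive_tool", "payload": {"deltas": "0 0.04 0 0 0 0; 0 0.08 0 0 0 0; 0 0.08 -0.05 0 0 0; 0 0.08 -0.1 0 0 0; 0 0.12 -0.13 0 0 0; 0 0.17 -0.13 0 0 0; 0 0.22 -0.13 0 0 0; 0 0.27 -0.13 0 0 0; 0 0.32 -0.13 0 0 0; 0 0.36 -0.13 0 0 0; 0 0.36 -0.13 0 0 0; 0 0.36 -0.13 0 0 0", "fingers": 0.4}}

```text
clock: 7.1
eef_pos: [0.5102, 0.0144, 0.3985]
tool_rot: [-0.318, -3.125, 0.001]
force: [0.3, -0.3, -0.1]
finger_gap: 0.0596
finger_force: 0.0
```

```bash
python3 -c "
from h import *
t=cams.grab_frame('top');s=cams.grab_frame('scene');cv2.imwrite('pics/t2raw.png',t);cv2.imwrite('pics/s2raw.png',s)
a=cv2.resize(t[170:300,410:530],None,fx=4.5,fy=4.5,interpolation=2)[:585]
b=cv2.resize(s[170:275,340:480],None,fx=1.8,fy=1.8,interpolation=2)
o=np.zeros((585,800,3),np.uint8);o[:,:540]=a[:, :540];o[:189,545:797]=b;cv2.imwrite('pics/t2.png',o)"
```

```text
(no output)
```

View pics/t2.png

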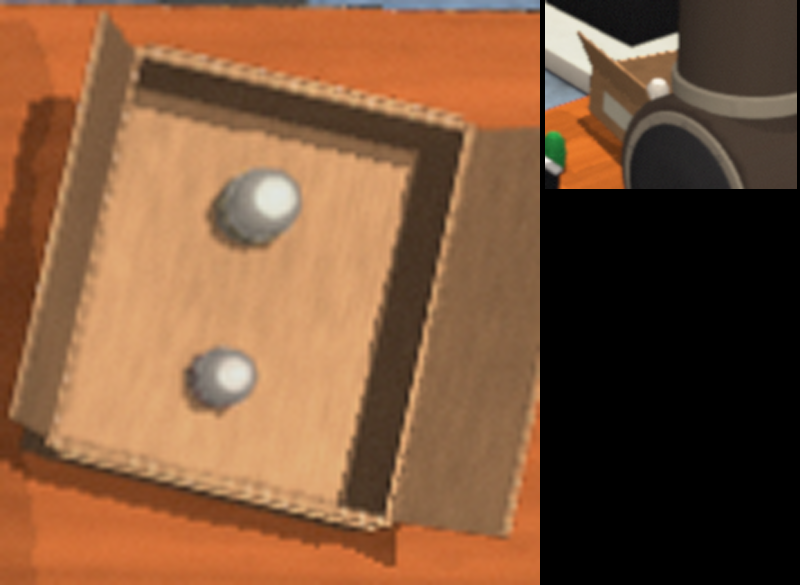

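Both flaps stand open, and the floor and both objectives are fully visible. The long one's top face is at crop (273,196). Left free edge runs (103,15)-(12,415); the right free edge ends at (510,535). I'll measure the angles and the grasp point.

```bash
python3 - <<'E'
from h import *
t=cv2.imread("pics/t2raw.png")
c=lambda x,y:((x+.5)/4.5-.5+410,(y+.5)/4.5-.5+170)
P=[cast("top",c(*p),.07) for p in[(140,48),(470,125),(388,525),(50,445)]]
C=sum(P)/4;ax=P[0]-P[3]+P[1]-P[2];yaw=np.arctan2(ax[1],ax[0]);print(C,np.degrees(yaw),[np.linalg.norm(P[i]-P[i-1]) for i in range(4)])
X=np.array([np.cos(yaw),np.sin(yaw),0]);Y=np.array([-X[1],X[0],0])
for nm,s,p in(("L",1,(12,415)),("L",1,(103,15)),("R",-1,(510,535))):
    f=lambda q:(cast("top",c(*p),.07+.066*np.sin(q))-C)@Y*s-(.077-.066*np.cos(q))
    q=min(np.arange(1.2,2.6,.01),key=lambda q:abs(f(q)));print(nm,q)
g=t.astype(int)
# objective: low-saturation bright pixels
hsv=cv2.cvtColor(t,cv2.COLOR_BGR2HSV)
for thr in(150,190,210):
    m=((hsv[...,1]<50)&(hsv[...,2]>thr)).astype(np.uint8);m[:, :440]=0;m[:,495:]=0;m[:195]=0;m[265:]=0
    n,l,st,ce=cv2.connectedComponentsWithStats(m)
    for i in range(1,n):
        if st[i,4]>12:
            z=.054 if ce[i][1]<235 else .045
            w=cast("top",ce[i],z);print(thr,st[i],ce[i],w,(w-C)@X,(w-C)@Y)
# bore: dark collar ring
m=(hsv[190:260,180:250,2]<90).astype(np.uint8)
n,l,st,ce=cv2.connectedComponentsWithStats(m)
for i in range(1,n):
    if st[i,4]>60:print("ring",st[i],ce[i]+[180,190])
E
```

```text
[ 0.453  -0.2611  0.07  ] -12.140168206084306 [np.float64(0.18699570594628964), np.float64(0.1525242217423976), np.float64(0.18608539522191017), np.float64(0.15406345520128267)]
L 2.0200000000000005
L 2.0100000000000007
R 2.0900000000000007
150 [465 208  11  12 108] [469.9722 213.4074] [ 0.4952 -0.2702  0.054 ] 0.043230618810226905 -4.555503594885768e-05
150 [457 249   9   9  65] [461.2923 252.6154] [ 0.4139 -0.2545  0.045 ] -0.0396237832465584 -0.0017655056550020982
190 [467 209   9   9  64] [470.6562 213.2344] [ 0.4956 -0.2716  0.054 ] 0.043909217316809857 -0.0013400358605720857
190 [458 250   8   7  41] [461.7073 252.9268] [ 0.4132 -0.2553  0.045 ] -0.04005977571382832 -0.0027328442647609804
210 [467 210   8   8  51] [470.5294 213.4314] [ 0.4952 -0.2713  0.054 ] 0.043445386450315045 -0.001171696700951524
210 [459 250   6   6  31] [461.5806 252.5484] [ 0.414  -0.2551  0.045 ] -0.03934882107851127 -0.0023152193943971828
```

```bash
python3 -c "
from h import *
go(.4953,-.2712,.187,77.9)"
```

```text
[-0.0439 -0.2809  0.2116] [-0.0433 -0.0233  0.2711]
```

{"api": "drive_tool", "payload": {"deltas": "-0.0439 -0.2809 0 0 0 0.3; -0.0439 -0.2809 0 0 0 0.3; -0.0439 -0.2809 0 0 0 0.3; -0.0439 -0.2809 0 0 0 0.3; -0.0439 -0.2809 0 0 0 0.3; -0.0439 -0.2809 0 0 0 0.3; -0.0439 -0.2809 0 0 0 0.3; -0.0439 -0.2809 0.05 0 0 0.3; -0.0439 -0.2809 0.09 0 0 0.3; -0.0439 -0.2809 0.12 0 0 0.3; -0.0439 -0.2809 0.14 0 0 0.3; -0.0439 -0.2809 0.15 0 0 0.3; -0.0439 -0.2809 0.15 0 0 0.3; -0.0439 -0.2809 0.165 0 0 0.3; -0.0439 -0.2809 0.18 0 0 0.3; -0.0439 -0.2809 0.195 0 0 0.3; -0.0439 -0.2809 0.205 0 0 0.3; -0.0439 -0.2809 0.21 0 0 0.3; -0.0439 -0.2809 0.21 0 0 0.3; -0.0439 -0.2809 0.21 0 0 0.3"}}

```text
clock: 9.2
eef_pos: [0.4959, -0.2705, 0.1888]
tool_rot: [0.331, 3.124, -0.0]
force: [-0.4, 0.2, 0.1]
finger_gap: 0.0598
finger_force: 0.0
```

{"api": "drive_tool", "payload": {"deltas": "0 0 0 0 0 0; 0 0 0 0 0 0; 0 0 0 0 0 0; 0 0 0 0 0 0; 0 0 0 0 0 0; 0 0 0 0 0 0; 0 0 0 0 0 0; 0 0 0 0 0 0; 0 0 0 0 0 0; 0 0 0 0 0 0", "fingers": -1}}

```text
clock: 10.2
eef_pos: [0.4963, -0.2707, 0.1897]
tool_rot: [0.331, 3.122, -0.001]
force: [-0.0, 0.5, 5.4]
finger_gap: 0.0316
finger_force: 60.1
```

{"api": "drive_tool", "payload": {"deltas": "0 0 -0.005 0 0 0; 0 0 -0.01 0 0 0; 0 0 -0.02 0 0 0; 0 0 -0.035 0 0 0; 0 0 -0.055 0 0 0; 0 0 -0.08 0 0 0; 0 0 -0.11 0 0 0; 0 0 -0.14 0 0 0; 0 0 -0.17 0 0 0; 0 0 -0.2 0 0 0; 0 0 -0.2 0 0 0; 0 0 -0.2 0 0 0"}}

```text
clock: 11.4
eef_pos: [0.4957, -0.2704, 0.3901]
tool_rot: [0.331, 3.122, -0.002]
force: [0.5, 0.1, -2.6]
finger_gap: 0.0311
finger_force: 59.6
```

```bash
python3 - <<'E'
from h import *
go(.466,.2629,.389,77.9);print(bot.get_state()['joint_pos'])
t=cams.grab_frame('top');hsv=cv2.cvtColor(t,cv2.COLOR_BGR2HSV);cv2.imwrite('pics/t3raw.png',t)
sub=t[190:260,180:250];g=cv2.cvtColor(sub,cv2.COLOR_BGR2GRAY)
G=cv2.resize(g,None,fx=4,fy=4,interpolation=2)
print(cv2.HoughCircles(G,cv2.HOUGH_GRADIENT,1.2,40,param1=100,param2=25,minRadius=20,maxRadius=50))
o=cast("top",(212.3,221),.07);print("expected radii px*4",[4*np.linalg.norm(proj("top",o+[r,0,0])-proj("top",o)) for r in(.012,.0185)])
m=((g<130)*255).astype(np.uint8)
cs,h=cv2.findContours(cv2.resize(m,None,fx=4,fy=4,interpolation=1),cv2.RETR_CCOMP,2)
for k in cs:
    if cv2.contourArea(k)>600:
        (x,y),r=cv2.minEnclosingCircle(k);uv=((x+.5)/4-.5+180,(y+.5)/4-.5+190);print("contour",uv,r,cast("top",uv,.07))
E
```

```text
[0.1409 0.5152 0.0003] [-0.0548  0.139  -0.0099]
[-0.5765  0.2068  1.7925 -0.      1.1397 -1.9359]
[[[129.   124.2   28.64]
  [172.2  202.2   44.  ]
  [195.   114.6   46.64]]]
expected radii px*4 [np.float64(23.18851032122984), np.float64(35.72984062848489)]
contour (211.59144020080566, 220.67120552062988) 39.75133514404297 [0.4665 0.2634 0.07  ]
contour (212.0, 221.0) 28.991477966308594 [0.4659 0.2625 0.07  ]
contour (188.25, 208.0) 49.50262451171875 [0.4917 0.3123 0.07  ]
contour (219.75, 221.5) 139.4436492919922 [0.4652 0.2466 0.07  ]
```

The bore is at (0.466, 0.263), and both measurements agree within 1 mm. The objective is held, with its underside about 0.20 m up. I'll carry it across high, slowly at the start and end.

{"api": "drive_tool", "payload": {"deltas": "0.003 0.01 0 0 0 0; 0.008 0.03 0 0 0 0; 0.016 0.06 0 0 0 0; 0.027 0.1 0 0 0 0; 0.038 0.14 0 0 0 0; 0.049 0.18 0 0 0 0; 0.06 0.22 0 0 0 0; 0.071 0.26 0 0 0 0; 0.082 0.3 0 0 0 0; 0.093 0.34 0 0 0 0; 0.104 0.38 0 0 0 0; 0.115 0.42 0 0 0 0; 0.124 0.455 0 0 0 0; 0.132 0.483 0 0 0 0; 0.138 0.503 0 0 0 0; 0.141 0.512 0 0 0 0; 0.141 0.515 0 0 0 0; 0.141 0.515 0 0 0 0; 0.141 0.515 0 0 0 0"}}

```text
clock: 13.35
eef_pos: [0.4659, 0.2618, 0.3882]
tool_rot: [-0.333, -3.123, 0.002]
force: [-0.3, -0.6, -1.2]
finger_gap: 0.0317
finger_force: 59.8
```

```bash
python3 - <<'E'
from h import *
s=bot.get_state();print(s['eef_pos'],s['force'],s['finger_gap'])
go(.4662,.2629,.272,77.9)
p=proj("scene",s['eef_pos']-[0,0,.17])[0];q=proj("top",s['eef_pos']-[0,0,.17])[0];print(p,q)
S=cams.grab_frame("scene");T=cams.grab_frame("top");cv2.imwrite("pics/s4raw.png",S);cv2.imwrite("pics/t4raw.png",T)
x,y=[int(v) for v in p];x0=max(0,min(640-160,x-80));y0=max(0,min(360,y-60))
print(x0,y0);cv2.imwrite("pics/s4.png",cv2.resize(S[y0:y0+120,x0:x0+160],None,fx=5,fy=5,interpolation=2))
E
```

```text
[0.4659 0.2618 0.3882] [-0.3123 -0.6066 -1.1875] 0.03168280895850709
[-0.0001  0.0013  0.1162] [-0.0614 -0.0366 -0.0617]
[197.9668 215.292 ] [194.693  210.5842]
117 155
```

View pics/s4.png

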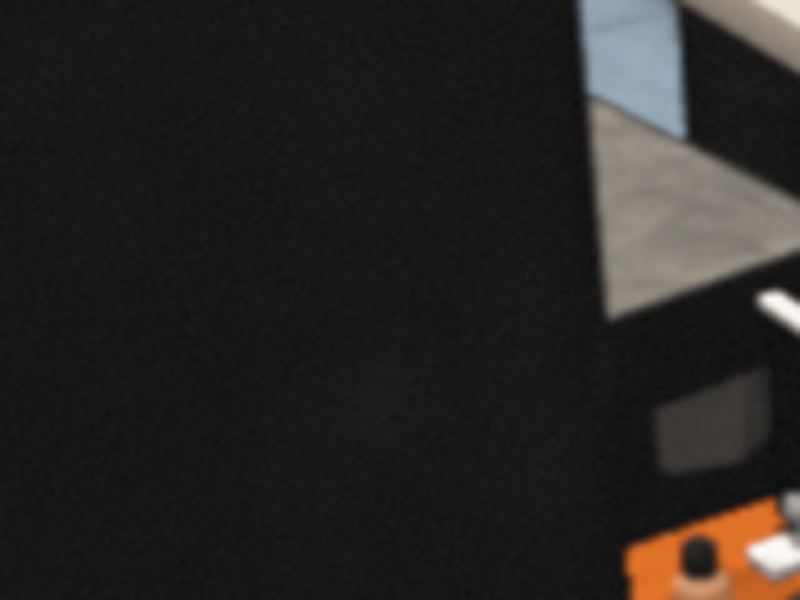

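The picture shows only a black panel, which hides the mount area from the scene camera (full-frame columns below about 235). I'll back up 0.2 m, still high, to see the held objective and check its height, centring and tilt.

{"api": "drive_tool", "payload": {"deltas": "-0.01 -0.02 0 0 0 0; -0.02 -0.06 0 0 0 0; -0.03 -0.1 0 0 0 0; -0.04 -0.14 0 0 0 0; -0.045 -0.17 0 0 0 0; -0.05 -0.19 0 0 0 0; -0.05 -0.2 0 0 0 0; -0.05 -0.2 0 0 0 0; -0.05 -0.2 0 0 0 0; -0.05 -0.2 0 0 0 0"}}

```text
clock: 14.45
eef_pos: [0.4729, 0.0574, 0.3887]
tool_rot: [0.33, 3.124, 0.001]
force: [0.1, 0.0, -2.3]
finger_gap: 0.031
finger_force: 59.9
```

```bash
python3 - <<'E'
from h import *
s=bot.get_state();print(s['eef_pos'],s['force'],s['finger_gap'])
for d in(.155,.186):print(proj("scene",s['eef_pos']-[0,0,d])[0])
S=cams.grab_frame("scene");cv2.imwrite("pics/s5raw.png",S)
x,y=[int(v) for v in proj("scene",s['eef_pos']-[0,0,.165])[0]];x0=x-60;y0=y-45
print(x0,y0);cv2.imwrite("pics/s5.png",cv2.resize(S[y0:y0+90,x0:x0+120],None,fx=6,fy=6,interpolation=2))
E
```

```text
[0.4729 0.0574 0.3887] [ 0.0768  0.042  -2.2948] 0.03100041802828521
[294.6625 179.6346]
[294.9816 194.1713]
234 139
```

View pics/s5.png

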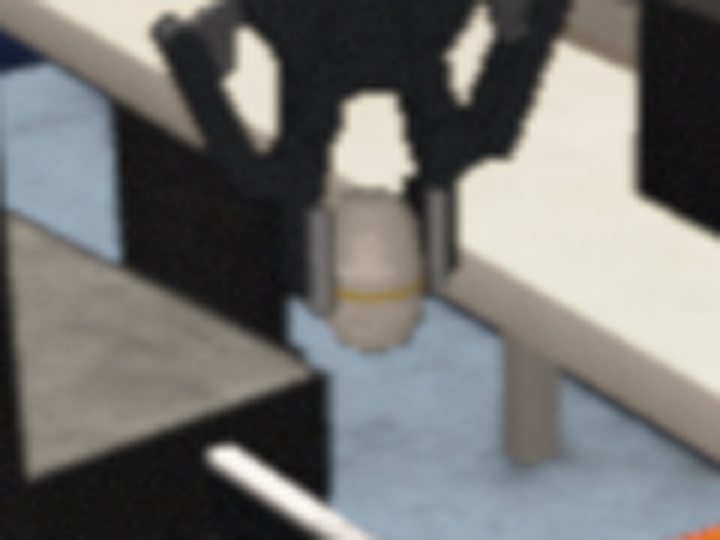

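The objective hangs upright between the pads, gold band level at crop (376,295). Its bottom edge is at full-frame (296,198), which matches the predicted underside 0.186 m below the TCP. Centring agrees within about 1–2 mm. Back to the mount, then down.

```bash
python3 -c "
from h import *
go(.4668,.2629,.272,77.9)"
```

```text
[0.0488 0.1996 0.1168] [ 0.0211 -0.0003  0.0616]
```

{"api": "drive_tool", "payload": {"deltas": "0.005 0.02 0 0 0 0; 0.015 0.06 0 0 0 0; 0.025 0.1 0 0 0 0; 0.034 0.14 0 0 0 0; 0.042 0.17 0 0 0 0; 0.047 0.19 0 0 0 0; 0.049 0.2 0 0 0 0; 0.049 0.2 0 0 0 0; 0.049 0.2 0 0 0 0; 0.049 0.2 0.02 0 0 0; 0.049 0.2 0.045 0 0 0; 0.049 0.2 0.065 0 0 0; 0.049 0.2 0.08 0 0 0; 0.049 0.2 0.09 0 0 0; 0.049 0.2 0.1 0 0 0; 0.049 0.2 0.107 0 0 0; 0.049 0.2 0.112 0 0 0; 0.049 0.2 0.116 0 0 0; 0.049 0.2 0.116 0 0 0; 0.049 0.2 0.116 0 0 0"}}

```text
clock: 16.5
eef_pos: [0.4671, 0.2626, 0.273]
tool_rot: [0.331, 3.124, 0.0]
force: [-0.1, -0.3, -1.3]
finger_gap: 0.0314
finger_force: 60.0
```

```bash
python3 -c "
from h import *
go(.4668,.2629,.272,77.9);s=bot.get_state();print(s['eef_pos'],s['qd'],s['finger_gap'],s['force'])
T=cams.grab_frame('top');cv2.imwrite('pics/t6.png',np.hstack([cv2.resize(T[160:300,150:350],None,fx=2,fy=2,interpolation=2),cv2.resize(T[160:300,400:560],None,fx=2,fy=2,interpolation=2)]))"
```

```text
[0.0003 0.0002 0.001 ] [ 0.0205  0.0281 -0.0029]
[0.4671 0.2626 0.273 ] [-0.001  -0.0055 -0.0046 -0.001   0.0007  0.    ] 0.03141714276968019 [-0.0704 -0.2827 -1.307 ]
```

View pics/t6.png

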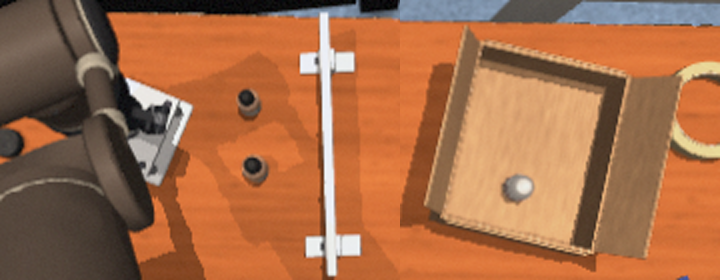

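The flaps are still open, the short objective stands in the carton at crop (518,187), and the vials and screen haven't moved. The TCP is within 1 mm of target, so I'll let it settle and hand in.

{"api": "drive_tool", "payload": {"deltas": "0 0 0 0 0 0; 0 0 0 0 0 0; 0 0 0 0 0 0; 0 0 0 0 0 0; 0 0 0 0 0 0"}}

```text
clock: 17.05
eef_pos: [0.4669, 0.2625, 0.2727]
tool_rot: [0.331, 3.124, 0.0]
force: [0.6, -0.5, -1.5]
finger_gap: 0.0316
finger_force: 60.0
```

```bash
python3 -c "
from h import *
print(bot.get_state()['eef_pos']);print(bot.hand_in())"
```

```text
[0.4669 0.2625 0.2727]
the job is handed in; nothing more can be done
None
```

The job is handed in (no verdict was returned): both flaps are folded back to about 2.0 rad or more, and the long objective is held still and upright over the bore, by my measurements within about 2 mm of its centre and about 16 mm above the collar.

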